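# Switch off the bench circuit left on: find and release the latched key

### The job

One of the four orange keys on the bench switch box has been left latched in. Tap all four keys lightly with a fingertip, in order from the robot's left to its right, to feel which one is latched, then press that key firmly right in and let go, so that it springs back up and all four stand up. Never push a key that is up right in, and leave the other things on the bench where they are.

Things in the scene. Friction and masses are not known exactly. Their poses are not given: they have to be found in the camera images.
- switchbox: Grey bench switch box screwed to the table, 130 mm deep (its x), 235 mm wide (its y), 50 mm high. Origin at the centre of its underside on the table; x points away from the robot, y to the robot's left, z up. Four orange keys at x = -22 mm and y = +75, +25, -25, -75 mm (key 1 to key 4); an eraser lies behind them
- key1: Key 1, far left (largest y in the box's frame): orange cap 28 x 26 mm, 24 mm free to the next. Origin at the middle of its top face, moving with it: 64 mm above the table when up, 61 mm when latched. All four keys work alike: a key that is up gives softly (1 N starts it, 2.2 N holds it 5 mm in, 3.5 N takes it to the stop at 10 mm) and springs back by itself
- key2: Key 2, second from the left: orange cap 28 x 26 mm, 24 mm free to the next. Origin at the middle of its top face, moving with it: 64 mm above the table when up, 61 mm when latched. A latched key feels stiff: it yields only at about 8 N and must go in to about 8 mm below the height of an up key to unlatch; then it springs right up as the finger lifts
- key3: Key 3, third from the left: orange cap 28 x 26 mm, 24 mm free to the next. Origin at the middle of its top face, moving with it: 64 mm above the table when up, 61 mm when latched. A light tap that ends 4 to 6 mm below the height of an up key's top neither pushes an up key right in nor unlatches a latched one
- key4: Key 4, far right: orange cap 28 x 26 mm, 24 mm free to the next. Origin at the middle of its top face, moving with it: 64 mm above the table when up, 61 mm when latched. All four look alike but for the height
- eraser: White eraser, 20 x 50 x 14 mm, loose on the switch box behind the keys. Origin under its centre
- ring: Pink ring, 68 mm across, 22 mm high, loose on the table in front of the box. Origin under its centre
- jar: Small amber jar, 56 mm across, 62 mm high, beside the box on the left. Origin under its centre
- brush: Brush lying on the table behind the box. Origin under its middle
- arch: Small green arch, 90 mm wide, 45 mm high, to the right. Origin under its centre
- bowl: Blue bowl, 100 mm across, 45 mm high, to the right. Origin under its centre
- pencils: Amber cup of pencils, 72 mm across, 150 mm high with the pencils, to the left. Origin under its centre

How it is judged:
On the way, in this order (a step that is already met when the one before it is completed fails the run):
1. key 1 is touched by the fingers with more than 0.5 N (contact force between the fingers and key1 above 0.5 N), for 0.02 s.
2. key 2 is touched by the fingers with more than 0.5 N (contact force between the fingers and key2 above 0.5 N), for 0.02 s.
3. key 3 is touched by the fingers with more than 0.5 N (contact force between the fingers and key3 above 0.5 N), for 0.02 s.
4. key 4 is touched by the fingers with more than 0.5 N (contact force between the fingers and key4 above 0.5 N), for 0.02 s.
5. the latched key is pressed right in (more than 7 mm) (z of any of key1, key2, key3, key4 in the frame of switchbox below 0.057 m), for 0.02 s.
6. all four keys stand up (z of each of key1, key2, key3, key4 in the frame of switchbox above 0.0628 m), for 0.2 s.
At the end, for the whole second after the job is handed in: All four keys stand up (each pressed in less than 1.2 mm), and every loose thing is within 20 mm of where it was (all of step 6 and distance of each of eraser, ring, jar, brush, arch, bowl, pencils from where it was at the start of the episode below 0.02 m); the robot touches nothing.
It fails at once if a key that is up is pushed right in (more than 7.5 mm) while another is still latched ((z of key1 in the frame of switchbox below 0.0565 m and z of any of key2, key3, key4 in the frame of switchbox below 0.0627 m) or (z of key2 in the frame of switchbox below 0.0565 m and z of any of key1, key3, key4 in the frame of switchbox below 0.0627 m) or (z of key3 in the frame of switchbox below 0.0565 m and z of any of key1, key2, key4 in the frame of switchbox below 0.0627 m) or (z of key4 in the frame of switchbox below 0.0565 m and z of any of key1, key2, key3 in the frame of switchbox below 0.0627 m)).
It fails at once if a bystander is moved more than 20 mm, carried off or tipped (distance of any of eraser, ring, jar, brush, arch, bowl, pencils from where it was at the start of the episode above 0.02 m or angle between any of eraser, ring, jar, brush, arch, bowl, pencils's own z axis and vertical above 0.5 rad).
It also fails if it takes over 59 s, if anything falls off the work surface, if the arm or the gripper's body presses on something with over 40 N, if the wrist force passes 120 N, or if a joint passes its speed limit or range.

### The arm

A 7-joint arm with a two-finger parallel gripper is mounted at the origin on the work surface. World frame = base frame: x ahead of the robot, y to its left, z up, the work surface at z = 0. Lengths are in m, angles in rad, forces in N, time in s.
With the tool pointing down it reaches from about 0.4 to 0.85 m from the base axis. Payload 10.4 kg.
Tool frame: the origin (TCP) lies midway between the tips of the shut fingers; the grasp point (between the pads) lies 19 mm behind it; y points along the fingers, x is the direction in which the jaws open and shut, and the axes are right-handed (so a half turn about y gives the same grasp; the last joint's range is limited). The gripper opens to 87 mm and grips with 3 to 60 N. Pads are 19 mm wide; open, the fingers measure 117 mm over their backs; the gripper's body (75 mm by 190 mm) begins 51 mm behind the grasp point.
Start: joints at [-1.294, 0.332, -0.065, 1.46, 0.022, 1.35, -0.088], TCP at [0.185, 0.597, 0.223] pointing down, gripper open.
Joint ranges: [-2.6, 2.6], [-0.5, 2.12], [-1.47, 1.34], [0.16, 2.42], [-1.27, 4.41], [0.06, 2.06], [-2.6, 2.6]. Speed limits (rad/s): [2.22, 2.22, 2.79, 2.79, 3.14, 3.14, 3.14].

### API

Orientations are given as a unit quaternion [x, y, z, w].
In Python, from bench import * gives the robot as it stands.
- The arm moves only by the tool jog_arm, never from a script. Its argument "commands" is a list of rows, each an object with "translation": the shift along the world's x, y, z in mm, a list of three; "twist": the turn about the world's z in rad. A call has 1 to 20 rows; each row shifts and turns the commanded pose from where the row before left it; what a row does not reach is not made up. A row lasts 1/10 s, in which the tool goes at most 50 mm and 8.59 degrees, less where a joint would pass 70% of its speed; a pose out of reach is approached as far as the arm can. A call is refused whole if a number of a shift passes 50 or a number of a turn 0.15, either way. A call with a gripper value outside its range is refused whole. "grip" is the closure, from 0 (fully open) to 1 (shut), set as the call begins (left out, the last holds). The fingers move at their own pace and stop on an object; "grip_force" is the grip in N (left out, the last holds). Time passes only in rows, so rows that do not move let the fingers close. It gives the time, the measured TCP pose, the force and the opening at its end, in the units of the state.
- read_state(): the state, without advancing time (a new reading comes with each control period).
- camera(name): name is "scene" or "top" or "wrist"; returns a dict with "img" (400x640x3 uint8, red, green, blue), "fx", "fy", "cx", "cy" (pixels), "dist" ([k1, k2, p1, p2, k3] as OpenCV has them; the pictures are not rectified), "cam_to_world" (4x4, takes a point from camera to world coordinates). Camera axes: x right, y down, z forward; pixel columns grow to the right and rows downward; lengths in m; the calibration is good to about 2 mm. A picture is of the moment at which its call begins. There is no depth.
- close_job(): hands the job in, once; it reports no verdict.
The state is a dict: "time": time; "joint_positions": joint angles; "joint_vel": joint speeds; "joint_torque": joint torques, N m; "ee_pos": TCP position; "eef_rot": TCP orientation; "ft_force": force on the tool from outside, world axes, zero at the start; "torque": the same for the moment, N m; "width": finger opening in m.
Only numpy, scipy, OpenCV 4.12 (cv2) and the standard library are available. Lean on these libraries where they do the work, as an engineer would, in place of code of your own. Each camera call takes 0.05 s, during which the arm holds its last target.

## Working session

There is one attempt and no reset: what is moved stays moved. The work goes in short steps, Python scripts to look and compute and a tool call to move; the robot and the scene stay as the last step left them, time stands still between calls to the robot, and variables do not carry over. Pictures are saved under pics/ and viewed, and the job is handed in when it is done.

Besides the shell and the picture viewer there is one more tool, called as name(argument=value, ...) on one line, values as JSON. jog_arm: Moves the arm, as the interface text tells. Its arguments: {"type":"object","properties":{"commands":{"type":"array"},"grip":{"type":"number"},"grip_force":{"type":"number"}},"required":["commands"]}

```bash
mkdir -p pics; cat > h.py <<'E'
from bench import *
import numpy as np, cv2
def save(n,f):
    c=camera(n); cv2.imwrite(f,c['img'][:,:,::-1]); 
    import pickle; pickle.dump(c,open(f+'.pkl','wb')); return c
def ray(c,u,v,z):
    K=np.array([[c['fx'],0,c['cx']],[0,c['fy'],c['cy']],[0,0,1]])
    p=cv2.undistortPoints(np.array([[[u,v]]],float),K,np.array(c['dist']))[0,0]
    T=np.array(c['cam_to_world']); d=T[:3,:3]@[p[0],p[1],1]; o=T[:3,3]
    return o+d*(z-o[2])/d[2]
E
python3 - <<'E'
from h import *
for n in('scene','top'): save(n,f'pics/{n}0.png')
s=read_state();print(s)
E
```

```text
{'time': 0.1, 'joint_positions': array([-1.29361561,  0.33279745, -0.06465258,  1.46084843,  0.0216095 ,
        1.34991553, -0.08850434]), 'joint_vel': array([ 0.00099834, -0.00209023,  0.0001732 , -0.00195822,  0.00132955,
        0.00161148,  0.0008153 ]), 'joint_torque': array([ 1.09891880e-03, -6.24535418e+01,  2.45084701e-02, -3.90725541e+01,
       -6.14691409e-02,  3.62970075e-02,  2.53668634e-05]), 'ee_pos': array([0.18450069, 0.59678348, 0.22184465]), 'eef_rot': array([ 0.56935466,  0.41937661, -0.42006499, -0.56877407]), 'ft_force': array([-0.82482538,  0.56610046, -0.21784729]), 'torque': array([ 0.06023417, -0.04301081,  0.02910453]), 'width': 0.08699464081164206}
```

View pics/scene0.png

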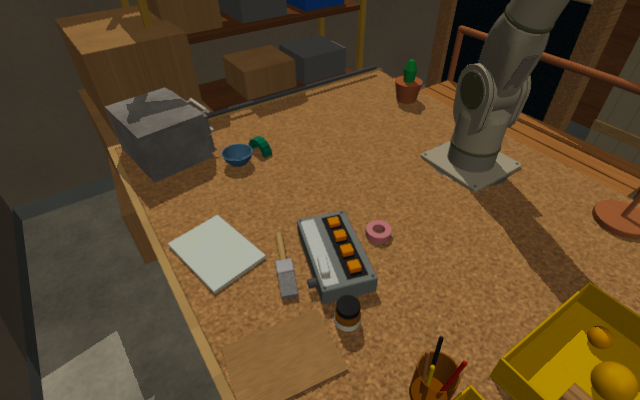

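View pics/top0.png

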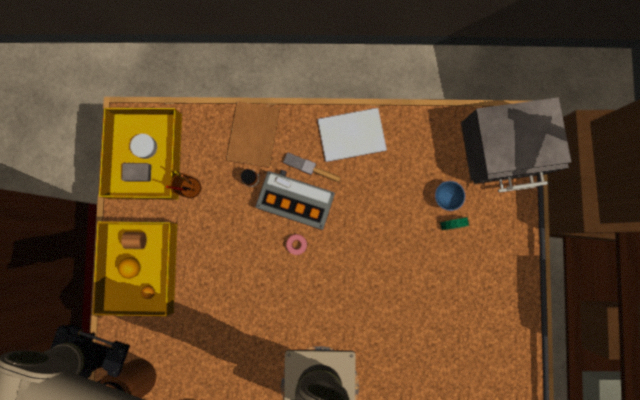

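The scene shows the box with its four keys around (345,245). The top view shows the keys from about (271,199) to (315,213), the ring at (297,245) in front and the jar at (248,177) on the left. Next I'll enlarge.

```bash
python3 - <<'E'
import cv2,pickle
from scipy.spatial.transform import Rotation as R
print(R.from_quat([0.56935466,  0.41937661, -0.42006499, -0.56877407]).as_matrix().round(3))
im=cv2.imread('pics/top0.png')[160:260,235:345]
cv2.imwrite('pics/top0c.png',cv2.resize(im,None,fx=6,fy=6,interpolation=cv2.INTER_CUBIC))
im=cv2.imread('pics/scene0.png')[200:310,290:400]
cv2.imwrite('pics/scene0c.png',cv2.resize(im,None,fx=5,fy=5,interpolation=cv2.INTER_CUBIC))
E
```

```text
[[ 0.295 -0.    -0.955]
 [ 0.955 -0.001  0.295]
 [-0.001 -1.    -0.   ]]
```

View pics/top0c.png

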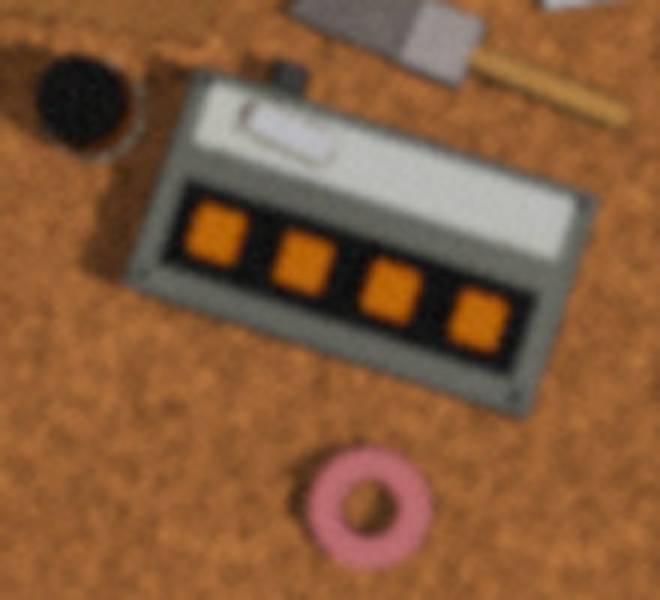

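View pics/scene0c.png

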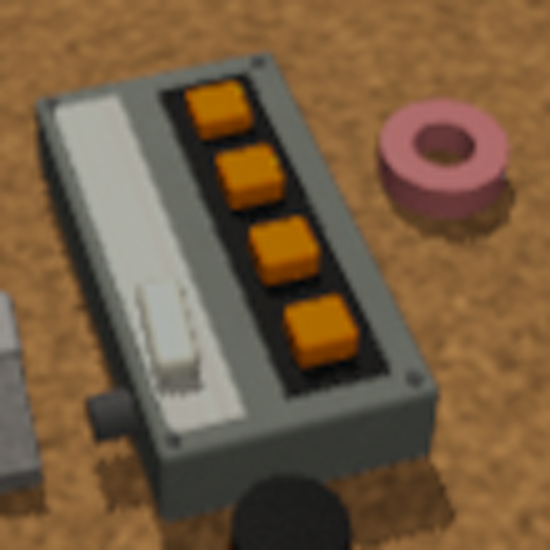

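The crop shows the keys at about (217,234), (303,263), (390,291) and (480,321). Dividing by 6 and adding (235,160) gives pixel positions. The eraser is at (290,133).

```bash
python3 - <<'E'
from h import *
import pickle
c=pickle.load(open('pics/top0.png.pkl','rb'))
im=c['img'].astype(int)
m=((im[...,0]>150)&(im[...,1]>70)&(im[...,2]<25)).astype(np.uint8); m[:190]=0;m[222:]=0;m[:,:255]=0;m[:,335:]=0
n,l,st,ce=cv2.connectedComponentsWithStats(m)
print([(s[4],e.round(2)) for s,e in zip(st,ce)])
P=[]
for u,v in [(217,234),(303,263),(390,291),(480,321)]:
    p=ray(c,(u+.5)/6+235-.5,(v+.5)/6+160-.5,0.0635);P.append(p);print(p.round(4))
P=np.array(P);print(np.diff(P,axis=0).round(4),np.linalg.norm(np.diff(P,axis=0),axis=1))
d=P[0]-P[3];yaw=np.arctan2(-d[0],d[1]);print('yaw',yaw)  # y axis=( -sin,cos)
for (u,v),nm in zip([(205,68),(128,280),(525,415),(597,198)],['bl','fl','fr','br']): print(nm,ray(c,(u+.5)/6+234.5,(v+.5)/6+159.5,0.05).round(4))
for (u,v),z in [((370,507),.022),((84,100),.062),((290,133),.064)]: print(ray(c,(u+.5)/6+234.5,(v+.5)/6+159.5,z).round(4))
E
```

```text
[(np.int32(255803), array([319.52, 199.5 ])), (np.int32(48), array([270.65, 198.46])), (np.int32(48), array([285.1, 203.4])), (np.int32(52), array([299.62, 208.08])), (np.int32(49), array([314.27, 212.76]))]
[0.6106 0.1644 0.0635]
[0.5954 0.1174 0.0635]
[0.5807 0.07   0.0635]
[0.565  0.0211 0.0635]
[[-0.0153 -0.047   0.    ]
 [-0.0147 -0.0474  0.    ]
 [-0.0157 -0.0489  0.    ]] [0.04941563 0.04961779 0.05136905]
yaw -0.3080540749690339
bl [0.7036 0.1749 0.05  ]
fl [0.5861 0.2144 0.05  ]
fr [ 0.5149 -0.0037  0.05  ]
br [ 0.634  -0.0417  0.05  ]
[0.4638 0.0817 0.022 ]
[0.6834 0.239  0.062 ]
[0.6662 0.1259 0.064 ]
```

Key spacing comes out at about 50 mm, and the box centre from its corners matches the keys. The jaws already lie along the key row (yaw about -0.308). I'll shut the fingers and travel at height.

jog_arm(commands=[{"translation": [0,0,0],"twist": 0},{"translation": [10,-10,0],"twist": 0},{"translation": [20,-20,0],"twist": 0},{"translation": [30,-30,0],"twist": 0},{"translation": [30,-30,0],"twist": 0},{"translation": [30,-30,0],"twist": 0},{"translation": [30,-30,0],"twist": 0},{"translation": [30,-30,0],"twist": 0},{"translation": [30,-30,0],"twist": 0},{"translation": [30,-30,0],"twist": 0},{"translation": [30,-30,0],"twist": 0},{"translation": [30,-30,0],"twist": 0},{"translation": [30,-30,0],"twist": 0},{"translation": [30,-30,0],"twist": 0},{"translation": [30,-30,0],"twist": 0},{"translation": [20,-25,-10],"twist": 0},{"translation": [15,-15,-20],"twist": 0},{"translation": [0,0,-10],"twist": 0},{"translation": [0,0,0],"twist": 0},{"translation": [0,0,0],"twist": 0}], grip=1, grip_force=20)

```text
time: 2.1
ee_pos: [0.609, 0.1681, 0.183]
eef_rot: [-0.569, -0.42, 0.42, 0.569]
ft_force: [-0.2, -0.8, 0.7]
width: 0.0002
```

jog_arm(commands=[{"translation": [1,-4,-20],"twist": 0},{"translation": [0,0,-30],"twist": 0},{"translation": [0,0,-25],"twist": 0},{"translation": [0,0,-18],"twist": 0},{"translation": [0,0,0],"twist": 0},{"translation": [0,0,0],"twist": 0}])

```text
time: 2.7
ee_pos: [0.6108, 0.1641, 0.0909]
eef_rot: [-0.569, -0.421, 0.42, 0.569]
ft_force: [0.5, -0.4, 0.5]
width: 0.0001
```

```bash
python3 - <<'E'
from h import *
c=save('wrist','pics/w1.png'); 
c=save('scene','pics/s1.png'); im=cv2.imread('pics/s1.png')[190:320,280:410]
cv2.imwrite('pics/s1c.png',cv2.resize(im,None,fx=4.5,fy=4.5,interpolation=cv2.INTER_CUBIC))
s=read_state();print(s['ee_pos'],s['ft_force'],s['time'])
E
```

```text
[0.61140329 0.16388914 0.09154344] [ 0.14260826 -0.07174102  0.94204221] 2.8
```

View pics/w1.png

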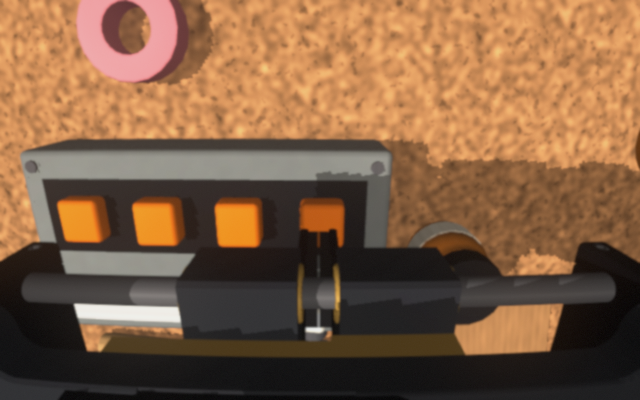

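View pics/s1c.png

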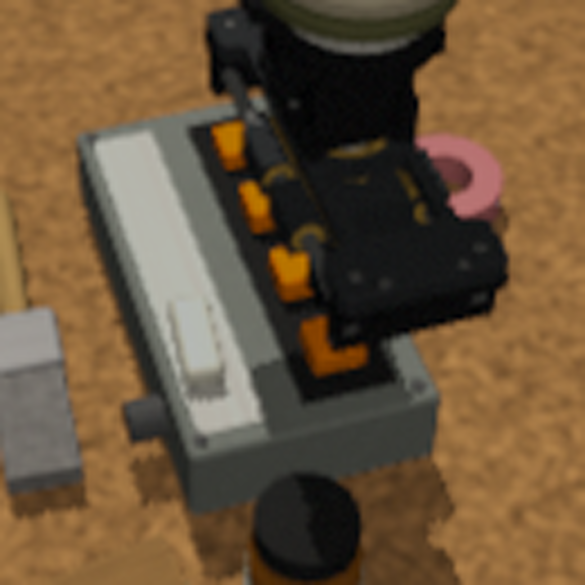

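The fingertip is above key 1: the wrist view has it at (320,240) on key 1 at (322,215), and in the scene crop it is above the nearest key. Next I'll descend in small steps.

jog_arm(commands=[{"translation": [0,0,-12],"twist": 0},{"translation": [0,0,-10],"twist": 0},{"translation": [0,0,-2],"twist": 0},{"translation": [0,0,0],"twist": 0},{"translation": [0,0,0],"twist": 0}])

```text
time: 3.3
ee_pos: [0.6107, 0.1631, 0.0656]
eef_rot: [0.569, 0.42, -0.42, -0.569]
ft_force: [-0.2, -0.2, -0.2]
width: 0.0006
```

```bash
python3 - <<'E'
from h import *
P=[];F=[]
for i in range(6):
    camera('wrist');s=read_state();P.append(s['ee_pos']);F.append(s['ft_force'])
print(np.mean(P,0),np.std(P,0),np.mean(F,0),np.std(F,0),s['time'])
E
```

```text
[0.61076919 0.16314618 0.06584345] [3.83011269e-05 2.45202812e-05 3.80999729e-05] [-0.04321035 -0.07955102  0.04742383] [0.59927623 0.58587016 0.67213912] 3.6
```

jog_arm(commands=[{"translation": [0,0,-2],"twist": 0},{"translation": [0,0,-2],"twist": 0},{"translation": [0,0,-1],"twist": 0},{"translation": [0,0,0],"twist": 0},{"translation": [0,0,0],"twist": 0}])

```text
time: 4.1
ee_pos: [0.6108, 0.1632, 0.0608]
eef_rot: [0.569, 0.42, -0.42, -0.569]
ft_force: [0.7, 0.9, 1.6]
width: 0.0005
```

```bash
cat > r.py <<'E'
from h import *
P=[];F=[]
for i in range(8):
    camera('wrist');s=read_state();P.append(s['ee_pos']);F.append(s['ft_force'])
print(np.mean(P,0),np.mean(F,0),s['time'])
E
python3 r.py
```

```text
[0.61073022 0.16320139 0.06072053] [1.23632848 0.40030684 1.8234854 ] 4.5
```

jog_arm(commands=[{"translation": [0,0,-1.5],"twist": 0},{"translation": [0,0,0],"twist": 0},{"translation": [0,0,0],"twist": 0}])

```text
time: 4.8
ee_pos: [0.6105, 0.1631, 0.059]
eef_rot: [-0.569, -0.42, 0.42, 0.569]
ft_force: [1.8, 0.7, 2.4]
width: 0.0005
```

```bash
python3 r.py
```

```text
[0.61053796 0.16316265 0.05908452] [1.28156072 0.09086866 2.56606133] 5.2
```

Key 1 gives softly, with 1.8 N at 3.3 mm and 2.5 N at 4.9 mm, so it is up. I'm moving to key 2.

jog_arm(commands=[{"translation": [0,0,5],"twist": 0},{"translation": [0,0,15],"twist": 0},{"translation": [0,0,5],"twist": 0},{"translation": [-5,-16,0],"twist": 0},{"translation": [-5,-15,0],"twist": 0},{"translation": [-5,-15,0],"twist": 0},{"translation": [0,0,0],"twist": 0},{"translation": [0,0,-12],"twist": 0},{"translation": [0,0,-6],"twist": 0},{"translation": [0,0,-2],"twist": 0},{"translation": [0,0,-2],"twist": 0},{"translation": [0,0,-1.5],"twist": 0},{"translation": [0,0,0],"twist": 0},{"translation": [0,0,0],"twist": 0}])

```text
time: 6.6
ee_pos: [0.5957, 0.1175, 0.0608]
eef_rot: [-0.569, -0.42, 0.42, 0.569]
ft_force: [-0.6, 0.9, 2.6]
width: 0.0004
```

```bash
python3 r.py
```

```text
[0.59577591 0.11734445 0.06080726] [-0.63373408  1.27541736  1.73026841] 7.0
```

jog_arm(commands=[{"translation": [0,0,-1.5],"twist": 0},{"translation": [0,0,0],"twist": 0},{"translation": [0,0,0],"twist": 0}])

```text
time: 7.3
ee_pos: [0.5958, 0.1172, 0.0591]
eef_rot: [0.569, 0.42, -0.42, -0.569]
ft_force: [1.0, 1.3, 2.7]
width: 0.0004
```

```bash
python3 r.py
```

```text
[0.59574627 0.1171596  0.05917661] [0.98974598 1.70890462 2.36745964] 7.7
```

Key 2 is soft too (1.7 then 2.4 N), so it is up. Now key 3.

jog_arm(commands=[{"translation": [0,0,5],"twist": 0},{"translation": [0,0,15],"twist": 0},{"translation": [0,0,5],"twist": 0},{"translation": [-5,-16,0],"twist": 0},{"translation": [-5,-16,0],"twist": 0},{"translation": [-5,-16,0],"twist": 0},{"translation": [0,0,0],"twist": 0},{"translation": [0,0,-12],"twist": 0},{"translation": [0,0,-6],"twist": 0},{"translation": [0,0,-2],"twist": 0},{"translation": [0,0,-2],"twist": 0},{"translation": [0,0,-1.5],"twist": 0},{"translation": [0,0,0],"twist": 0},{"translation": [0,0,0],"twist": 0}])

```text
time: 9.1
ee_pos: [0.5807, 0.0694, 0.0608]
eef_rot: [-0.569, -0.42, 0.42, 0.569]
ft_force: [-1.4, 1.1, 1.9]
width: 0.0001
```

```bash
python3 r.py
```

```text
[0.58077163 0.06933607 0.06079063] [-0.55631969  1.34912795  1.91907011] 9.5
```

jog_arm(commands=[{"translation": [0,0,-1.5],"twist": 0},{"translation": [0,0,0],"twist": 0},{"translation": [0,0,0],"twist": 0}])

```text
time: 9.8
ee_pos: [0.5808, 0.0692, 0.0591]
eef_rot: [0.569, 0.42, -0.42, -0.569]
ft_force: [1.6, 1.5, 3.0]
width: 0.0006
```

```bash
python3 r.py
```

```text
[0.5807411  0.06915731 0.05916878] [1.01384816 1.7829295  2.27977645] 10.2
```

Key 3 is soft (1.9 then 2.3 N), so it is up. Now key 4.

jog_arm(commands=[{"translation": [0,0,5],"twist": 0},{"translation": [0,0,15],"twist": 0},{"translation": [0,0,5],"twist": 0},{"translation": [-5,-16,0],"twist": 0},{"translation": [-5,-16,0],"twist": 0},{"translation": [-5,-16,0],"twist": 0},{"translation": [0,0,0],"twist": 0},{"translation": [0,0,-12],"twist": 0},{"translation": [0,0,-6],"twist": 0},{"translation": [0,0,-2],"twist": 0},{"translation": [0,0,-2],"twist": 0},{"translation": [0,0,-1.5],"twist": 0},{"translation": [0,0,0],"twist": 0},{"translation": [0,0,0],"twist": 0}])

```text
time: 11.6
ee_pos: [0.5657, 0.0215, 0.0608]
eef_rot: [-0.569, -0.42, 0.42, 0.569]
ft_force: [-1.7, 1.2, 2.8]
width: 0.0004
```

```bash
python3 r.py
```

```text
[0.56579228 0.02136785 0.0608045 ] [-1.01304066  1.98384906  2.71520024] 12.0
```

jog_arm(commands=[{"translation": [0,0,-1],"twist": 0},{"translation": [0,0,0],"twist": 0},{"translation": [0,0,0],"twist": 0}])

```text
time: 12.3
ee_pos: [0.5658, 0.0213, 0.06]
eef_rot: [-0.569, -0.42, 0.42, 0.569]
ft_force: [-3.0, 2.9, 6.8]
width: 0.0002
```

```bash
python3 r.py; python3 -c "
from h import *
save('scene','pics/s2.png'); im=cv2.imread('pics/s2.png')[190:320,280:410]
cv2.imwrite('pics/s2c.png',cv2.resize(im,None,fx=4.5,fy=4.5,interpolation=cv2.INTER_CUBIC))"
```

```text
[0.56579532 0.02136609 0.05998383] [-2.5030511   2.23473796  6.77199116] 12.7
```

View pics/s2c.png

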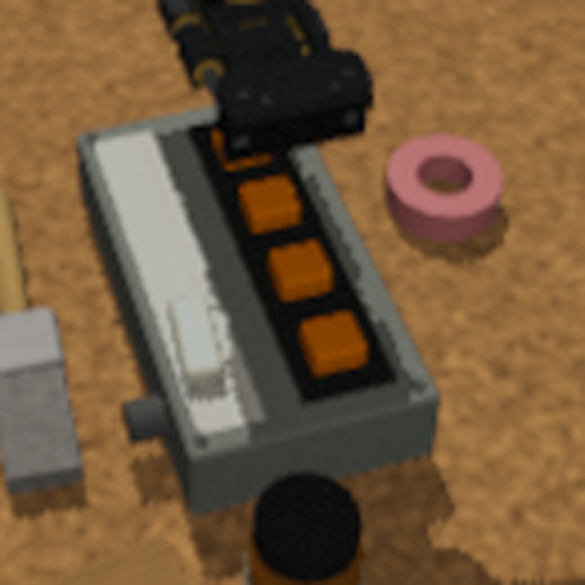

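Key 4 is stiff (2.7 N at 60.8 mm, 6.8 N at 60.0 mm), so it is the latched one. The picture shows the fingertip on the far key and the three others standing. I'll press it firmly to about 55 mm and then lift.

jog_arm(commands=[{"translation": [0,0,-1.5],"twist": 0},{"translation": [0,0,-1.5],"twist": 0},{"translation": [0,0,-1.5],"twist": 0},{"translation": [0,0,-0.5],"twist": 0},{"translation": [0,0,0],"twist": 0},{"translation": [0,0,0],"twist": 0},{"translation": [0,0,0],"twist": 0}])

```text
time: 13.45
ee_pos: [0.5658, 0.0214, 0.0552]
eef_rot: [-0.569, -0.42, 0.42, 0.569]
ft_force: [-2.9, 2.2, 9.8]
width: 0.0003
```

```bash
python3 r.py
```

```text
[0.56579841 0.02136473 0.05516274] [-3.08342681  2.29482135  9.00404021] 13.85
```

jog_arm(commands=[{"translation": [0,0,-0.5],"twist": 0},{"translation": [0,0,0],"twist": 0},{"translation": [0,0,0],"twist": 0},{"translation": [0,0,2],"twist": 0},{"translation": [0,0,3],"twist": 0},{"translation": [0,0,5],"twist": 0},{"translation": [0,0,10],"twist": 0},{"translation": [0,0,20],"twist": 0},{"translation": [0,0,30],"twist": 0},{"translation": [0,0,30],"twist": 0},{"translation": [-10,-10,30],"twist": 0},{"translation": [-20,-30,20],"twist": 0},{"translation": [-20,-40,0],"twist": 0},{"translation": [-20,-40,0],"twist": 0},{"translation": [-15,-30,0],"twist": 0},{"translation": [0,0,0],"twist": 0},{"translation": [0,0,0],"twist": 0}])

```text
time: 15.55
ee_pos: [0.4802, -0.1295, 0.2046]
eef_rot: [0.569, 0.419, -0.419, -0.569]
ft_force: [0.5, -0.1, 0.6]
width: 0.0006
```

```bash
python3 -c "
from h import *
save('top','pics/t3.png'); im=cv2.imread('pics/t3.png')[160:260,235:345]
cv2.imwrite('pics/t3c.png',cv2.resize(im,None,fx=5,fy=5,interpolation=cv2.INTER_CUBIC))
save('scene','pics/s3.png'); im=cv2.imread('pics/s3.png')[190:320,280:410]
cv2.imwrite('pics/s3c.png',cv2.resize(im,None,fx=4.5,fy=4.5,interpolation=cv2.INTER_CUBIC))"; python3 r.py
```

```text
[ 0.48080748 -0.12817252  0.20399877] [-0.14569036  0.02223699  0.29218968] 16.05
```

View pics/s3c.png

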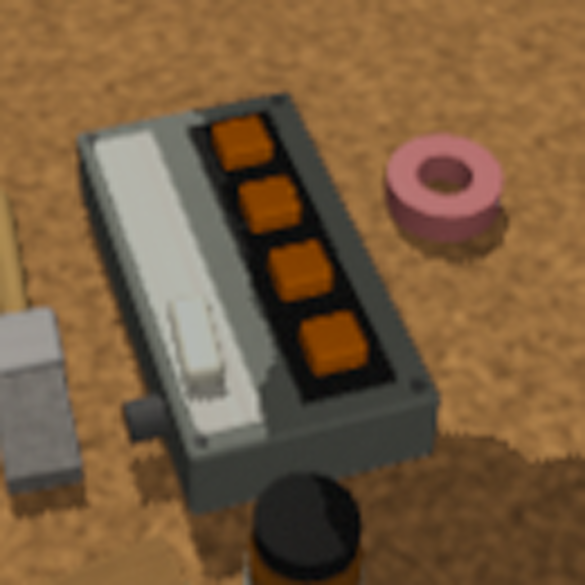

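View pics/t3c.png

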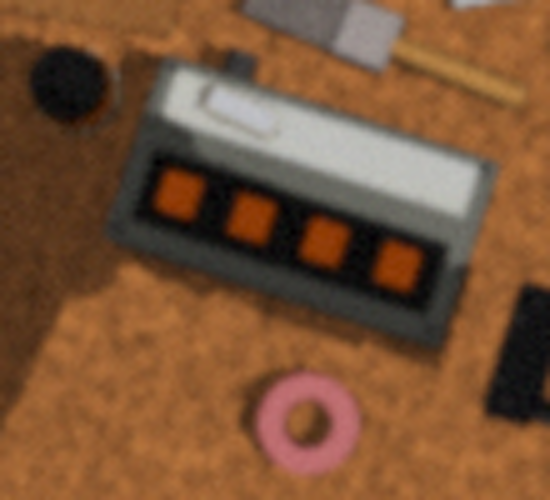

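Nothing has moved. The scene crop shows the four keys alike, with key 4 at (242,140). A 3 mm height change is only about a pixel, so I'll feel key 4 again very lightly at 62 mm: an up key gives about 1.5 N there, a latched one nothing.

jog_arm(commands=[{"translation": [15,30,0],"twist": 0},{"translation": [20,40,0],"twist": 0},{"translation": [20,40,0],"twist": 0},{"translation": [20,30,-10],"twist": 0},{"translation": [10,10,-30],"twist": 0},{"translation": [0,0,-30],"twist": 0},{"translation": [0,0,-30],"twist": 0},{"translation": [0,0,-20],"twist": 0},{"translation": [0,0,-12],"twist": 0},{"translation": [0,0,-4],"twist": 0},{"translation": [0,0,0],"twist": 0},{"translation": [0,0,0],"twist": 0}])

```text
time: 17.25
ee_pos: [0.5663, 0.0212, 0.0692]
eef_rot: [0.569, 0.42, -0.419, -0.569]
ft_force: [-0.6, -0.1, 0.5]
width: 0.0005
```

```bash
python3 r.py
```

```text
[0.56598586 0.02120175 0.06876344] [-0.0853792   0.09654374 -0.04633074] 17.65
```

jog_arm(commands=[{"translation": [0,0,-3],"twist": 0},{"translation": [0,0,-2],"twist": 0},{"translation": [0,0,-1.5],"twist": 0},{"translation": [0,0,0],"twist": 0},{"translation": [0,0,0],"twist": 0}])

```text
time: 18.15
ee_pos: [0.5657, 0.0212, 0.0617]
eef_rot: [-0.569, -0.42, 0.42, 0.569]
ft_force: [-0.1, 0.5, 1.5]
width: 0.0002
```

```bash
python3 r.py;python3 r.py
```

```text
[0.56564937 0.02117371 0.06167252] [0.63453085 0.10311083 1.3143727 ] 18.55
[0.56563691 0.02118539 0.06161094] [0.89120775 0.48983116 1.98103843] 18.95
```

There is about 1.6 N at 61.6 mm, which is above the latched height, so key 4 is up. I'm lifting clear.

jog_arm(commands=[{"translation": [0,0,5],"twist": 0},{"translation": [0,0,10],"twist": 0},{"translation": [0,0,25],"twist": 0},{"translation": [0,0,30],"twist": 0},{"translation": [0,0,30],"twist": 0},{"translation": [0,0,30],"twist": 0},{"translation": [-20,-30,10],"twist": 0},{"translation": [-20,-40,0],"twist": 0},{"translation": [-20,-40,0],"twist": 0},{"translation": [-15,-30,0],"twist": 0},{"translation": [0,0,0],"twist": 0},{"translation": [0,0,0],"twist": 0},{"translation": [0,0,0],"twist": 0}])

```text
time: 20.25
ee_pos: [0.4909, -0.1178, 0.2019]
eef_rot: [-0.569, -0.42, 0.42, 0.569]
ft_force: [0.8, 0.3, -0.6]
width: 0.0008
```

```bash
python3 -c "
from h import *
save('scene','pics/s4.png')"; python3 r.py
```

```text
[ 0.49077604 -0.1182451   0.20151797] [-0.13942395 -0.23301317  0.28337821] 20.7
```

View pics/s4.png

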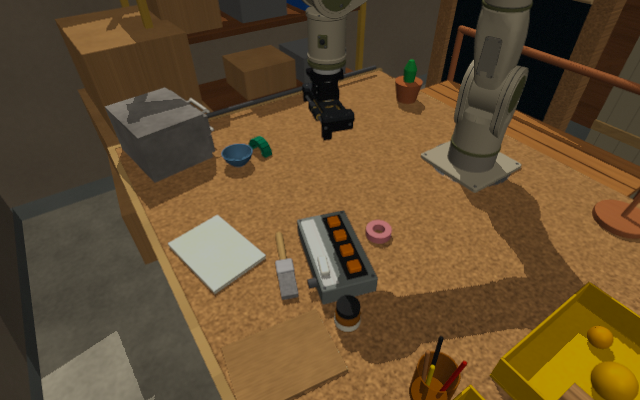

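The arm is clear at (330,120). The ring, jar, brush, arch, bowl, cup and eraser sit where they were in the first picture.

```bash
python3 -c "
from h import *
print(close_job())"
```

```text
the job is handed in; nothing more can be done
None
```

Key 4, on the far right, was the latched one. I pressed it right in and let it spring back up, then handed the job in at about 21 s with no verdict reported.

- **Taps:** I tapped keys 1 to 4 in order with the shut fingertips. Keys 1, 2 and 3 gave softly, at about 1.8 N just over 3 mm in and 2.3–2.6 N about 5 mm in. Key 4 was stiff, at 2.7 N and then 6.8 N with the tip at 60.0 mm.
- **Press:** I pushed key 4 to just under 55.2 mm, about 9 mm in, at around 9 N, and lifted off.
- **Last checks:** A light re-tap of key 4 met about 1.6 N at 61.6 mm. That is above the latched height, so the key is up. I did not re-tap keys 1 to 3. The final picture shows the loose things where they were and the arm clear of everything, with the force reading near zero. No check disagreed, though the pictures alone could not settle a 3 mm key height, which is why I re-tapped key 4.

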